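Pack the whetstones in their stone box and cam the lid down

TASK

Pack the sharpening stones for carrying: lay each whetstone from the front of the worktop (not the one against the back wall) flat in a pocket of its own in the stone box, then fit the lid squarely on the box and turn both cams home (clockwise, a quarter turn) so that they draw the lid down tight on its seal. The cams may be standing in the way of the lid at first: turn them out before it goes on. Do not knock over or shove the mug or the lidded deli pot behind the box.

Things in the scene. Friction and masses are not known exactly. Their poses are not given: they have to be found in the camera images.
- box_mid (a point): grey open stone box, 228 mm (x) by 278 mm (y) outside, walls 6 mm thick, rim 46 mm above the worktop (sprung rubber seal on the front and back walls: 50 mm), fixed. This point: middle of its inner floor, 12 mm above the worktop. Box x points to the back wall (away from the robot), y to the left. Ears 38 mm deep in the middle of the front and back walls carry the cams
- pocket_1 (a point): right pocket of 3 in the box's black rubber liner, for a stone lying along box x; this point is where the centre of a seated stone lies, 25 mm above the worktop. 54 mm wide (y), 185 mm long (x) between round ribs 10 mm high: a seated stone stands 16 mm proud. Pockets are 82 mm apart: 32 mm free between stones, 26 mm to the side walls. Axes as the box's
- pocket_2 (a point): middle pocket of 3 in the box's black rubber liner, for a stone lying along box x; this point is where the centre of a seated stone lies, 25 mm above the worktop. 54 mm wide (y), 185 mm long (x) between round ribs 10 mm high: a seated stone stands 16 mm proud. Pockets are 82 mm apart: 32 mm free between stones, 26 mm to the side walls. Axes as the box's
- pocket_3 (a point): left pocket of 3 in the box's black rubber liner, for a stone lying along box x; this point is where the centre of a seated stone lies, 25 mm above the worktop. 54 mm wide (y), 185 mm long (x) between round ribs 10 mm high: a seated stone stands 16 mm proud. Pockets are 82 mm apart: 32 mm free between stones, 26 mm to the side walls. Axes as the box's
- lid_seat (a point): where the centre of the lid's handle comes when the lid rests squarely on the seal and the cams are not yet turned, 92 mm above the worktop; axes as the box's. The tight lid is 3 mm lower; with only one cam home it leans 0.013 rad
- lid_handle (a point): centre of the lid's black bar handle, which runs along the lid's y: 116 mm long (90 mm between its posts), 14 mm thick (x), 14 mm high, 25 mm free below it. It is 48 mm above the lid's lowest point, so 48 mm above the worktop while the lid lies there
- lid: white lid, 228 mm (x) by 278 mm (y), 0.4 kg; origin under its middle at its lowest point: a round bead below the plate that plugs 6 mm into the box's mouth with 2.5 mm play all round. Mid-way along its front and back edges a ramped steel strike plate, 6 mm high, that the cam noses ride up. Fits either way round (half a turn)
- stone_1_mid (a point): brown whetstone, a plain block 50 mm wide (its x), 180 mm long (its y), 26 mm thick (its z), 0.55 kg; this point is its centre, 13 mm above its underside. Two or three of the three stones are present; they are alike
- stone_2_mid (a point): brown whetstone, a plain block 50 mm wide (its x), 180 mm long (its y), 26 mm thick (its z), 0.55 kg; this point is its centre, 13 mm above its underside. Two or three of the three stones are present; they are alike
- stone_3_mid (a point): brown whetstone, a plain block 50 mm wide (its x), 180 mm long (its y), 26 mm thick (its z), 0.55 kg; this point is its centre, 13 mm above its underside. Two or three of the three stones are present; they are alike
- cam_front (a joint): turn of the front (near the robot, -x) cam, rad: 0 = out, the nose points along the box wall (+y of the box), clear of the lid; 1.57 = home, the nose points in over the lid (+x of the box). Grows clockwise seen from above, stops at 0 and 1.6, stays where it is left; takes 0.05 N m, up to about 0.4 N m while it draws the lid down
- cam_back (a joint): turn of the back (far, +x) cam, rad: 0 = out, the nose points along the box wall (-y of the box), clear of the lid; 1.57 = home, the nose points in over the lid (-x of the box). Grows clockwise seen from above, stops at 0 and 1.6, stays where it is left; takes 0.05 N m, up to about 0.4 N m while it draws the lid down
- cam_front_grip (a point): black T grip on top of the front cam: bar 60 mm long, 12 mm thick, 24 mm high; this point is its centre, on the cam's vertical axis, 138 mm in front (-x) of the box's middle, 86 mm above the worktop; its x axis runs along the bar and the way the nose points (steel nose 20 mm lower, reaching 46 mm from the axis, 10 mm thick)
- cam_back_grip (a point): black T grip on top of the back cam: bar 60 mm long, 12 mm thick, 24 mm high; this point is its centre, on the cam's vertical axis, 138 mm behind (+x) of the box's middle, 86 mm above the worktop; its x axis runs along the bar and the way the nose points (steel nose 20 mm lower, reaching 46 mm from the axis, 10 mm thick)
- mug: bystander: white mug, 84 mm across and 93 mm high, handle to its +y; origin under its middle
- deli_pot: bystander: lidded plastic deli pot, 75 mm across, 90 mm high; origin under its middle

How it is judged:
By the outcome, as a careful person would: the job done as asked, in the order asked, and still so for the second after the job is handed in, with the robot touching nothing.
Of stone_1, stone_2, stone_3 only 2 to 3 are there at a start; the rules pass over those that are not, and their reading is None.
At some moment in a run one of stone_1, stone_2, stone_3, lid may be knocked a few centimetres aside while the robot is not near it.
Once in a run the grip may slacken for a moment while it holds something.
It also fails if it takes over 210 s, if anything falls off the work surface, if the arm or the gripper's body presses on something with over 40 N, if the wrist force passes 120 N, or if a joint passes its speed limit or range.

ROBOT

A 7-joint arm with a two-finger parallel gripper is mounted at the origin on a cart in front of the work surface, level with it; the furniture and walls round the work are solid. World frame = base frame: x ahead of the robot, y to its left, z up, the work surface at z = 0. Lengths are in mm, angles in rad, forces in N, time in s.
With the tool pointing down it reaches from about 400 to 875 mm from the base axis. Payload 6.5 kg.
Tool frame: the origin (TCP) lies midway between the tips of the shut fingers; the grasp point (between the pads) lies behind it (arm.grip_point_offset is the z of the grasp point in the tool frame, in mm); z points along the fingers, y is the line along which they close (so a half turn about z gives the same grasp; the last joint's range is limited). The gripper opens to 88 mm and grips with 3 to 60 N. Pads are 18 mm wide; open, the fingers measure 123 mm over their backs; the gripper's body (75 mm by 187 mm) begins 45 mm behind the grasp point.
Start: joints at [1.212, 0.536, -0.004, 1.538, 0.003, 1.067, -0.071], TCP at [187.608, -622.329, 238.716] pointing down, gripper open.
Joint ranges: [-2.7, 2.7], [-0.37, 2.16], [-1.27, 1.26], [0.24, 2.4], [-1.31, 4.45], [0.19, 1.91], [-2.76, 2.76]. Speed limits (rad/s): [2.39, 2.39, 3.14, 3.14, 3.14, 3.14, 3.14].

INTERFACE

Orientations are given as a unit quaternion [w, x, y, z].
In Python, from station import arm gives the robot as it stands.
- The arm moves only by the shell command python3 -m creep 'ROWS' [FORCE]. ROWS is JSON, a list of rows, each a list of 7 numbers: the turn, a rotation vector about the tool's x, y, z in degrees, then the shift along the tool's x, y, z in mm, then the opening, from 0 (shut) to 1 (fully open). In form: [[rx, ry, rz, tx, ty, tz, gripper], ...]. A call has 1 to 12 rows; each row is the pose to reach, as a shift and turn from the pose commanded when the call began, along the tool's axes at that moment; what a row does not reach only later rows make up. A row lasts 1/8 s, in which the tool goes at most 62.5 mm and 10.7 degrees, less where a joint would pass 70% of its speed; a pose out of reach is approached as far as the arm can. A call with a gripper value outside its range is refused whole. The fingers move at their own pace and stop on an object; FORCE is the grip in N (left out, the last holds). Time passes only in rows, so rows that repeat a pose let the fingers close. It gives the time, the measured TCP pose, the force, the opening and the grip force at its end, in the units of the state.
- arm.state(): the state, without advancing time (a new reading comes with each control period).
- arm.snapshot(name): name is "scene" or "top"; returns a dict with "color" (420x560x3 uint8, red, green, blue), "range_z" (420x560 float32, mm along the optical axis (not along the pixel's ray), 0 where there is no reading), "vertical_fov" (degrees; the focal length in pixels is half the picture's height over the tangent of half this angle, whatever the lens; pixels are square), "cx", "cy" (the principal point, pixels), "R" (3x3) and "t" (3): a world point X has camera coordinates R X + t. Camera axes: x right, y down, z forward; pixel columns grow to the right and rows downward; lengths in mm; the calibration is good to about 2 mm. A picture is of the moment at which its call begins.
- arm.job_done(): hands the job in; it is judged then, once.
The state is a dict: "t": time; "joint_positions": joint angles; "joint_vel": joint speeds; "tau": joint torques, N m; "tool_pos": TCP position; "eef_rot": TCP orientation; "force": force on the tool from outside, world axes, zero at the start; "wrist_torque": the same for the moment, N m; "gripper_width": opening from 0.0 (shut) to 1.0 (fully open); "gripper_force": force on a finger pad.
Only numpy, scipy, OpenCV 4.12 (cv2) and the standard library are available. Lean on these libraries where they do the work, as an engineer would, in place of code of your own. Each camera call takes 0.05 s, during which the arm holds its last target. There are 200 camera calls.

## Working session

There is one attempt and no reset: what is moved stays moved. The work goes in short steps, Python scripts to look and compute and a shell command to move; the robot and the scene stay as the last step left them, time stands still between calls to the robot, and variables do not carry over. Pictures are saved under pics/ and viewed, at most 14 in all, crops included, and the job is handed in when it is done.

```bash
ls; mkdir -p pics; python3 - <<'E'
from station import arm
import cv2,numpy as np
for n in("scene","top"):
    s=arm.snapshot(n); cv2.imwrite(f"pics/{n}0.png",s["color"][:,:,::-1]); np.savez(f"{n}0.npz",**s)
    print(n,s["vertical_fov"],s["cx"],s["cy"],np.round(s["R"],3).tolist(),np.round(s["t"],1))
print(arm.state(),arm.grip_point_offset)
E
```

```text
pics
scene 48.29956715441768 289.28761650164023 214.2578537736006 [[-0.512, -0.859, 0.002], [-0.459, 0.272, -0.846], [0.726, -0.434, -0.534]] [ 189.4  392.  1117.5]
top 55.74100063805111 276.84870425685534 211.73290864665285 [[-0.025, -1.0, -0.015], [-0.986, 0.027, -0.164], [0.164, 0.01, -0.986]] [ -96.2  601.7 1303.3]
{'t': 0.1, 'joint_positions': array([ 1.2118373 ,  0.53711213, -0.00443161,  1.53872808,  0.00261779,
        1.06731974, -0.07120368]), 'joint_vel': array([-4.44434198e-04, -1.47439933e-03,  2.36024320e-05, -3.92471336e-03,
       -2.71127531e-04,  1.19191325e-03, -2.19722995e-04]), 'tau': array([ 3.64869724e-03, -5.72080314e+01,  9.94409099e-01, -2.52232808e+01,
       -5.60960930e-02,  1.33845015e-02,  6.89210242e-05]), 'tool_pos': array([ 187.40960008, -621.83080922,  237.93072071]), 'eef_rot': array([-7.59827578e-04,  9.89300191e-01,  1.45892161e-01, -1.80055217e-04]), 'force': array([-0.60739582, -0.39586928,  0.89436928]), 'wrist_torque': array([-0.01690106, -0.00998195,  0.01297514]), 'gripper_force': 0.0, 'gripper_width': 1.0011523869922463} -18.700000000000003
```

View pics/scene0.png

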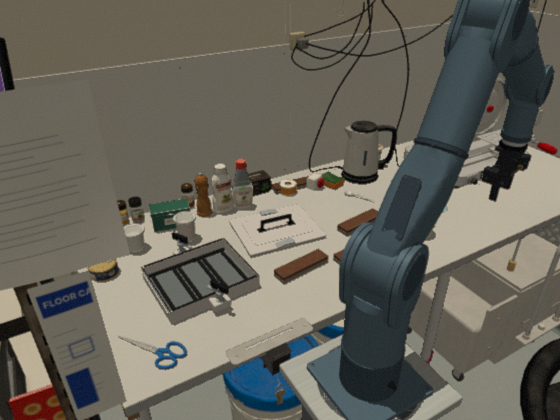

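View pics/top0.png

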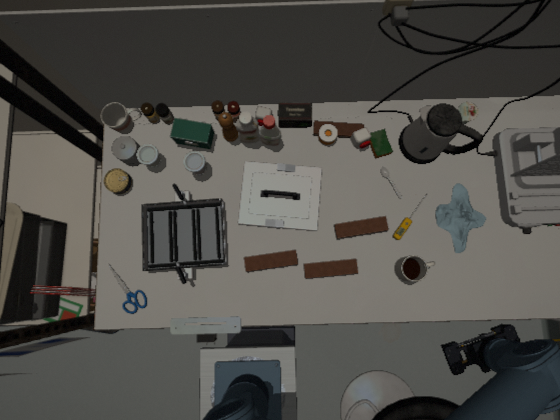

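The top view shows the box at about (185,235), with the back cam at (180,190) and the front cam at (183,272). The lid handle is at (280,195). There are three front stones, at (271,261), (330,268) and (360,228). A fourth stone lies against the wall at (340,128), along with the mug and the pots.

```bash
cat > h.py <<'E'
import numpy as np, cv2
def snap(n):
    from station import arm
    return arm.snapshot(n)
def world(s):
    f=210/np.tan(np.radians(float(s["vertical_fov"]))/2); z=s["range_z"].astype(float)
    v,u=np.mgrid[:420,:560]
    P=np.stack([(u-s["cx"])/f*z,(v-s["cy"])/f*z,z],-1)-s["t"]
    W=P@s["R"]; W[z==0]=np.nan; return W
def ray(s,uv,h):   # pixels -> world on plane z=h
    f=210/np.tan(np.radians(float(s["vertical_fov"]))/2); uv=np.atleast_2d(np.asarray(uv,float))
    d=np.c_[(uv[:,0]-s["cx"])/f,(uv[:,1]-s["cy"])/f,np.ones(len(uv))]@s["R"]; o=-s["R"].T@s["t"]
    return o+d*((h-o[2])/d[:,2])[:,None]
def brown(s):
    H=cv2.cvtColor(s["color"],cv2.COLOR_RGB2HSV); return (((H[...,0]<14)|(H[...,0]>172))&(H[...,1]>70)&(H[...,2]>30)&(H[...,2]<150))
def rect(p):  # centre, long, short, angle of long side
    (c,(w,h),a)=cv2.minAreaRect(p.astype(np.float32)); 
    if w<h: w,h,a=h,w,a+90
    return np.round(c,1),round(w,1),round(h,1),round((a+90)%180-90,1)
def comps(m,mn):
    n,l,st,c=cv2.connectedComponentsWithStats(m.astype(np.uint8)); return [l==i for i in range(1,n) if st[i,4]>=mn]
def stones(s):
    W=world(s)
    for m in comps(brown(s)&(W[...,0]>250)&(W[...,0]<1000)&(W[...,2]>-10)&(W[...,2]<80),120):
        v,u=np.nonzero(m); z=W[m][:,2]; t=m&(abs(W[...,2]-np.median(z))<8)
        v2,u2=np.nonzero(t); q=ray(s,np.c_[u2,v2],np.median(z))
        if len(q)<50: continue
        print("  stone px",u.mean().round(),v.mean().round(),"n",len(q),"ztop",np.percentile(z,[20,50,80]).round(1),rect(q[:,:2]),"mean",q[:,:2].mean(0).round(1))
E
python3 - <<'E'
from h import *
for n in("top","scene"):
    s=dict(np.load(n+"0.npz")); W=world(s); print(n); stones(s)
    g=cv2.cvtColor(s["color"],cv2.COLOR_RGB2GRAY)
    def show(tag,m):
        for c in comps(m,12):
            p=W[c]; v,u=np.nonzero(c); print("  ",tag,"px",u.mean().round(),v.mean().round(),len(p),rect(p[:,:2]),"mean",p[:,:2].mean(0).round(1),"z",np.percentile(p[:,2],[10,50,90]).round(1))
    if n=="top": print(" table z",[np.round(W[v,u],1).tolist() for v,u in((300,250),(230,300),(285,190))])
    X,Y,Z=W[...,0],W[...,1],W[...,2]
    reg=(X>250)&(X<1000)&(Y>-150)&(Y<700)
    show("high black",reg&(Z>70)&(Z<106)&(g<75))
    show("handle",reg&(Z>36)&(Z<60)&(g<75)&(Y<270))
    show("rim band",reg&(Z>38)&(Z<60)&(Y>200))
    show("lid white",reg&(Z>12)&(Z<32)&(g>130))
    show("tall",(X>250)&(X<1100)&(Y>150)&(Y<750)&(Z>80)&(Z<110)&(g>90))
E
```

```text
top
  stone px 339.0 128.0 n 369 ztop [22.3 24.9 27.6] (array([ 897.6, -339.3]), 176.0, 48.4, 84.0) mean [ 902.3 -343.2]
  stone px 361.0 227.0 n 724 ztop [22.4 25.1 27.4] (array([ 542.8, -398.9]), 179.0, 49.0, -82.4) mean [ 542.4 -399.1]
  stone px 271.0 260.0 n 731 ztop [22.3 24.9 27.4] (array([436.7, -85.9]), 177.1, 47.8, -83.4) mean [436.5 -86.1]
  stone px 330.0 268.0 n 749 ztop [22.5 24.8 27.2] (array([ 404.9, -287.9]), 177.9, 47.8, -86.0) mean [ 404.7 -287.8]
 table z [[304.7, -12.3, -2.3], [540.0, -191.0, 0.1], [360.3, 194.4, -5.4]]
   high black px 61.0 106.0 45 (array([988.6, 631. ]), 22.2, 11.6, 1.9) mean [986.9 629.4] z [ 73.5  89.7 103.2]
   high black px 217.0 107.0 142 (array([967.7,  84.8]), 45.0, 39.6, 16.5) mean [965.6  84.4] z [82.9 93.3 97.5]
   high black px 233.0 107.0 135 (array([963.5,  29.9]), 41.4, 39.8, -2.1) mean [961.   29.3] z [79.9 93.3 96.9]
   high black px 109.0 110.0 152 (array([962.2, 457. ]), 82.4, 44.2, -45.2) mean [967.  462.6] z [73.4 85.3 98.1]
   high black px 154.0 109.0 298 (array([965.9, 305.3]), 96.5, 43.6, 86.1) mean [963.1 301.9] z [79.
[... 8098 characters left out ...]
4.9] z [39.5 44.2 48.7]
   rim band px 219.0 299.0 46 (array([393.2, 214.6]), 29.3, 22.4, 22.9) mean [390.  212.7] z [38.6 41.8 52.9]
   lid white px 265.0 212.0 33 (array([ 763.7, -132. ]), 35.6, 32.7, -76.8) mean [ 765.  -131.8] z [14.3 17.  20.5]
   lid white px 265.0 235.0 758 (array([666.7, -69.2]), 223.9, 172.8, -4.3) mean [640.2 -63.3] z [12.4 13.8 16.3]
   lid white px 273.0 224.0 63 (array([ 681.1, -116.4]), 68.1, 28.8, 83.5) mean [ 680.2 -116.8] z [12.4 13.9 16.1]
   tall px 141.0 190.0 375 (array([1010.9,  242.1]), 183.1, 20.2, -87.4) mean [1010.7  242. ] z [ 83.3  95.5 107.2]
   tall px 182.0 218.0 189 (array([772.1, 177.5]), 78.6, 53.6, 0.9) mean [770.1 176. ] z [82.2 85.7 88.6]
```

```bash
cat > go.py <<'E'
# work out rows: python3 go.py "x,y,z,yawdeg_of_tool_y" ... -> relative tool-frame numbers for each waypoint
import sys,numpy as np
from scipy.spatial.transform import Rotation as Ro
from station import arm
s=arm.state(); q=s["eef_rot"]; R=Ro.from_quat([q[1],q[2],q[3],q[0]]); p=s["tool_pos"]; M=R.as_matrix()
yw=np.degrees(np.arctan2(M[1,1],M[0,1]))
print("now",p.round(1),"yaw",yw.round(1),"tilt",np.degrees(np.arccos(-M[2,2])).round(2),"F",s["force"].round(1),"w",round(s["gripper_width"]*88,1),"gf",round(s["gripper_force"],1),"t",round(s["t"],1))
for a in sys.argv[1:]:
    x,y,z,w=map(float,a.split(",")); w=np.radians(w)
    Y=np.array([np.cos(w),np.sin(w),0]);Z=np.array([0,0,-1.]);X=np.cross(Y,Z)
    rv=np.degrees((R.inv()*Ro.from_matrix(np.c_[X,Y,Z])).as_rotvec())
    print(a,"->",rv.round(1).tolist(),(M.T@(np.array([x,y,z])-p)).round(1).tolist())
E
python3 go.py 520,-250,238,-65 394,207,180,-65 394,207,77,-65
```

```text
now [ 187.4 -621.8  237.9] yaw -73.2 tilt 0.09 F [-0.6 -0.4  0.9] w 88.1 gf 0.0 t 0.1
520,-250,238,-65 -> [-0.1, 0.0, -8.2] [425.8, -260.0, 0.3]
394,207,180,-65 -> [-0.1, 0.0, -8.2] [437.1, -733.8, 59.0]
394,207,77,-65 -> [-0.1, 0.0, -8.2] [437.1, -733.7, 162.0]
```

```bash
python3 -m creep '[[0,0,-8,213,-130,0,1],[0,0,-8,426,-260,0,1],[0,0,-8,426,-260,0,1],[0,0,-8,426,-260,0,1],[0,0,-8,426,-260,0,1],[0,0,-8,426,-260,0,1],[0,0,-8,426,-260,0,1],[0,0,-8,426,-260,0,1],[0,0,-8,426,-260,0,1]]' 40; python3 go.py 394,207,180,-65 394,207,77,-65
```

```text
t: 1.23
tool_pos: [523.8, -244.4, 238.4]
eef_rot: [-0.001, 0.976, 0.219, 0.001]
force: [-0.7, -0.4, -0.7]
gripper_width: 1.004
gripper_force: 0.0
now [ 523.8 -244.4  238.4] yaw -64.7 tilt 0.19 F [-0.7 -0.4 -0.7] w 88.3 gf 0.0 t 1.2
394,207,180,-65 -> [-0.1, -0.1, 0.3] [75.6, -463.4, 59.6]
394,207,77,-65 -> [-0.1, -0.1, 0.3] [75.3, -463.2, 162.6]
```

```bash
python3 - <<'E'
from h import *
for n in("top","scene"):
    s=dict(np.load(n+"0.npz")); W=world(s); g=cv2.cvtColor(s["color"],cv2.COLOR_RGB2GRAY)
    X,Y,Z=W[...,0],W[...,1],W[...,2]
    m=(X>405)&(X<660)&(Y>55)&(Y<370)&(Z>40)&(Z<56)
    v,u=np.nonzero(m); p=ray(s,np.c_[u,v],47)[:,:2]
    # rotate to box yaw estimate and look at wall lines
    for yaw in(0,1,2,3,4):
        c,d=np.cos(np.radians(yaw)),np.sin(np.radians(yaw)); q=(p-[531,213])@np.array([[c,-d],[d,c]])
        print(n,yaw,"x",np.percentile(q[:,0],[1,3,97,99]).round(1),"y",np.percentile(q[:,1],[1,3,97,99]).round(1))
    print(rect(p))
E
```

```text
top 0 x [-117.3 -114.7  119.2  121.8] y [-144.1 -141.   139.2  140.5]
top 1 x [-117.6 -114.   117.6  119.6] y [-142.9 -140.9  138.4  139. ]
top 2 x [-117.9 -112.5  116.6  117.5] y [-141.7 -140.6  137.3  137.5]
top 3 x [-118.2 -111.6  116.1  116.8] y [-142.1 -140.3  136.2  136.6]
top 4 x [-118.4 -113.1  116.8  118. ] y [-142.4 -141.1  136.4  137.9]
(array([530.7, 209.7]), 280.2, 249.0, -87.0)
scene 0 x [-124.1 -122.4  115.6  118.2] y [-138.9 -136.4  141.7  144.1]
scene 1 x [-122.6 -120.8  114.   116.5] y [-137.3 -135.4  141.1  142.8]
scene 2 x [-121.2 -119.8  113.9  115.3] y [-136.1 -134.8  140.7  142. ]
scene 3 x [-120.4 -119.3  114.   115. ] y [-135.4 -134.4  140.8  141.7]
scene 4 x [-121.3 -119.3  114.5  116.3] y [-135.7 -133.5  141.3  142.3]
(array([530.9, 216.9]), 279.7, 243.9, -87.1)
```

```bash
python3 -m creep '[[0,0,0,38,-232,60,0.7],[0,0,0,75,-463,60,0.7],[0,0,0,75,-463,60,0.7],[0,0,0,75,-463,60,0.7],[0,0,0,75,-463,60,0.7],[0,0,0,75,-463,60,0.7],[0,0,0,75,-463,60,0.7],[0,0,0,75,-463,60,0.7],[0,0,0,75,-463,60,0.7],[0,0,0,75,-463,60,0.7]]' 40; python3 go.py 394,207,180,-65 394,207,77,-65
python3 - <<'E'
from h import *
s=snap("top"); c=s["color"][150:310,90:330,::-1]; cv2.imwrite("pics/t1.png",cv2.resize(c,None,fx=3,fy=3,interpolation=2))
E
```

```text
t: 2.48
tool_pos: [394.8, 199.7, 178.5]
eef_rot: [0.001, 0.977, 0.214, -0.0]
force: [-0.4, -0.6, -0.1]
gripper_width: 0.699
gripper_force: 0.0
now [394.8 199.7 178.5] yaw -65.3 tilt 0.07 F [-0.4 -0.6 -0.1] w 61.5 gf 0.0 t 2.5
394,207,180,-65 -> [0.1, 0.0, -0.3] [2.3, -7.0, -1.5]
394,207,77,-65 -> [0.1, 0.0, -0.3] [2.4, -7.1, 101.5]
```

View pics/t1.png

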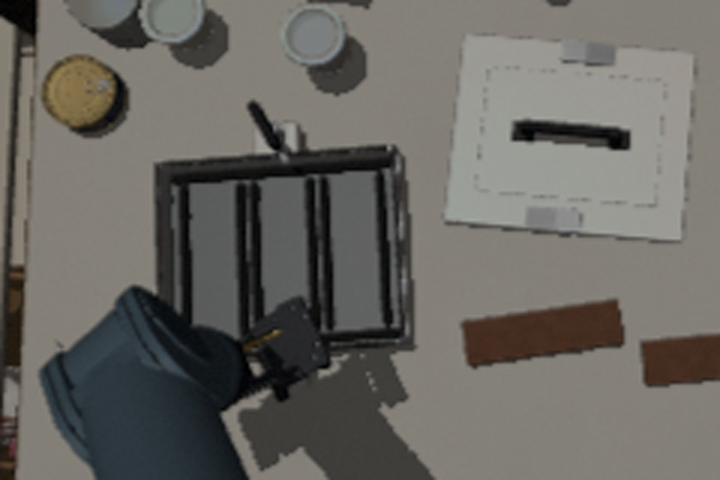

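The gripper is over the front cam at crop (285,360), and the back cam's bar is visible at (265,125). I'll go straight down and settle.

```bash
python3 -m creep '[[0,0,0,0,0,40,0.7],[0,0,0,0,0,80,0.6],[0,0,0,0,0,102,0.5],[0,0,0,0,0,102,0.5],[0,0,0,0,0,102,0.5]]'; python3 go.py 394,207,77,-65
```

```text
t: 3.15
tool_pos: [395.4, 200.9, 77.5]
eef_rot: [0.0, 0.977, 0.214, 0.001]
force: [-0.3, 0.2, 0.2]
gripper_width: 0.499
gripper_force: 0.0
now [395.4 200.9  77.5] yaw -65.3 tilt 0.07 F [-0.3  0.2  0.2] w 43.9 gf 0.0 t 3.1
394,207,77,-65 -> [0.0, -0.1, -0.3] [1.3, -6.1, 0.5]
```

```bash
python3 -m creep '[[0,0,0,1,-6,0,0.5],[0,0,0,1,-6,0,0.5],[0,0,0,1,-6,0,0],[0,0,0,1,-6,0,0],[0,0,0,1,-6,0,0],[0,0,0,1,-6,0,0],[0,0,0,1,-6,0,0],[0,0,0,1,-6,0,0]]' 20; python3 go.py 394,207,77,-65
```

```text
t: 4.15
tool_pos: [394.1, 204.3, 76.7]
eef_rot: [0.002, 0.977, 0.213, -0.0]
force: [4.3, -8.3, 1.3]
gripper_width: 0.143
gripper_force: 20.0
now [394.1 204.3  76.7] yaw -65.4 tilt 0.21 F [ 4.3 -8.3  1.3] w 12.6 gf 20.0 t 4.2
394,207,77,-65 -> [0.2, 0.1, -0.4] [1.0, -2.5, -0.3]
```

```bash
python3 -m creep '[[0,0,-6,1,-4,0,0],[0,0,-16,1,-4,0,0],[0,0,-26,1,-4,0,0],[0,0,-36,1,-4,0,0],[0,0,-46,1,-4,0,0],[0,0,-56,1,-4,0,0],[0,0,-64,1,-4,0,0],[0,0,-67,1,-4,0,0],[0,0,-67,1,-4,0,0],[0,0,-67,1,-4,0,0]]' 25; python3 go.py 394,207,77,2.7; python3 -c "from station import arm;print(arm.state()['wrist_torque'])"
```

```text
t: 5.4
tool_pos: [394.5, 204.4, 76.6]
eef_rot: [0.004, 0.698, 0.716, -0.003]
force: [7.2, -17.8, 9.0]
gripper_width: 0.142
gripper_force: 25.0
now [394.5 204.4  76.6] yaw 1.5 tilt 0.62 F [  7.2 -17.8   9. ] w 12.5 gf 25.0 t 5.4
394,207,77,2.7 -> [0.0, 0.6, -1.2] [2.6, -0.5, -0.4]
[-3.79632316 -1.69122855 -0.01772244]
```

```bash
python3 -m creep '[[0,0,0,-3,1,0,0],[0,0,-1,-6,2,0,0],[0,0,-1,-6,2,0,0],[0,0,-1,-6,2,0,0]]' 25; python3 go.py 394,207,77,2.7; python3 -c "from station import arm;print(arm.state()['wrist_torque'])"
```

```text
t: 5.9
tool_pos: [394.7, 204.0, 76.7]
eef_rot: [0.001, 0.69, 0.724, -0.001]
force: [2.4, -6.9, 3.8]
gripper_width: 0.136
gripper_force: 25.0
now [394.7 204.   76.7] yaw 2.7 tilt 0.13 F [ 2.4 -6.9  3.8] w 12.0 gf 25.0 t 5.9
394,207,77,2.7 -> [0.0, 0.1, 0.0] [3.0, -0.6, -0.3]
[-1.3139762  -0.58619941 -0.04016953]
```

```bash
python3 -m creep '[[0,0,0,-2,0,0,0.5],[0,0,0,-2,0,0,0.5],[0,0,0,-2,0,0,0.5],[0,0,0,-2,0,-40,0.5],[0,0,0,-2,0,-100,0.6],[0,0,0,-2,0,-100,0.6]]' 25; python3 go.py 531,210,160,-30 667.4,216,160,-64
```

```text
t: 6.65
tool_pos: [396.5, 205.1, 180.1]
eef_rot: [0.001, 0.69, 0.724, 0.003]
force: [0.7, -0.4, -0.8]
gripper_width: 0.598
gripper_force: 0.0
now [396.5 205.1 180.1] yaw 2.8 tilt 0.42 F [ 0.7 -0.4 -0.8] w 52.6 gf 0.0 t 6.7
531,210,160,-30 -> [0.3, -0.3, 32.8] [-1.7, 134.4, 21.0]
667.4,216,160,-64 -> [0.3, -0.4, 66.8] [-2.3, 271.0, 21.9]
```

```bash
python3 -m creep '[[0,0,10,-2,60,20,0.6],[0,0,20,-2,120,20,0.6],[0,0,30,-2,180,20,0.6],[0,0,40,-2,230,20,0.6],[0,0,50,-2,260,20,0.6],[0,0,60,-2,271,20,0.6],[0,0,67,-2,271,20,0.6],[0,0,67,-2,271,20,0.6],[0,0,67,-2,271,20,0.6]]' 20; python3 go.py 667.4,216,77,-64
python3 - <<'E'
from h import *
s=snap("top"); W=world(s); g=cv2.cvtColor(s["color"],cv2.COLOR_RGB2GRAY); X,Y,Z=W[...,0],W[...,1],W[...,2]
for c in comps((X>340)&(X<440)&(Y>150)&(Y<260)&(Z>75)&(Z<106)&(g<75),12): print(rect(W[c][:,:2]))
stones(s)
E
```

```text
t: 7.78
tool_pos: [664.6, 214.5, 155.8]
eef_rot: [0.0, 0.974, 0.224, -0.001]
force: [-0.2, 0.7, -0.6]
gripper_width: 0.6
gripper_force: 0.0
now [664.6 214.5 155.8] yaw -64.1 tilt 0.07 F [-0.2  0.7 -0.6] w 52.8 gf 0.0 t 7.8
667.4,216,77,-64 -> [0.0, 0.1, -0.1] [3.3, -0.1, 78.8]
  stone px 339.0 128.0 n 372 ztop [22.1 24.9 27.4] (array([ 895.7, -339.1]), 176.0, 52.4, 84.2) mean [ 902.3 -342.8]
  stone px 361.0 227.0 n 719 ztop [22.6 24.8 27.2] (array([ 542.8, -399. ]), 179.1, 49.2, -82.5) mean [ 542.5 -399.4]
  stone px 271.0 260.0 n 725 ztop [22.6 24.7 27.2] (array([436.7, -85.9]), 177.1, 47.8, -83.4) mean [436.6 -86.6]
  stone px 330.0 268.0 n 745 ztop [22.6 24.9 27.4] (array([ 404.9, -287.9]), 178.0, 47.8, -86.0) mean [ 404.8 -288. ]
```

```bash
python3 -m creep '[[0,0,0,3,0,40,0.6],[0,0,0,3,0,79,0.6],[0,0,0,3,0,79,0.6],[0,0,0,3,0,79,0],[0,0,0,3,0,79,0],[0,0,0,3,0,79,0],[0,0,0,3,0,79,0],[0,0,0,3,0,79,0],[0,0,0,3,0,79,0]]' 20; python3 go.py
```

```text
t: 8.95
tool_pos: [667.9, 216.6, 78.3]
eef_rot: [-0.0, 0.975, 0.223, 0.0]
force: [-1.9, 1.3, 4.9]
gripper_width: 0.144
gripper_force: 20.0
now [667.9 216.6  78.3] yaw -64.2 tilt 0.06 F [-1.9  1.3  4.9] w 12.6 gf 20.0 t 8.9
```

```bash
python3 -m creep '[[0,0,-6,0,0,0,0],[0,0,-16,0,0,0,0],[0,0,-26,0,0,0,0],[0,0,-36,0,0,0,0],[0,0,-46,0,0,0,0],[0,0,-56,0,0,0,0],[0,0,-64,0,0,0,0],[0,0,-67,0,0,0,0],[0,0,-67,0,0,0,0],[0,0,-67,0,0,0,0]]' 25; python3 go.py; python3 -c "from station import arm;print(arm.state()['wrist_torque'])"
```

```text
t: 10.2
tool_pos: [670.5, 215.0, 78.4]
eef_rot: [0.002, 0.691, 0.723, 0.002]
force: [5.6, 0.1, 0.6]
gripper_width: 0.137
gripper_force: 25.0
now [670.5 215.   78.4] yaw 2.6 tilt 0.27 F [5.6 0.1 0.6] w 12.0 gf 25.0 t 10.2
[-0.00625363 -1.38096718 -0.11819055]
```

```bash
python3 -m creep '[[0,0,0,0,0,0,0.5],[0,0,0,0,0,0,0.5],[0,0,0,0,0,0,0.5],[0,0,0,0,0,-40,0.5],[0,0,0,0,0,-90,0.9],[0,0,0,0,0,-90,0.9]]' 25; python3 go.py 436,-86.5,140,6.6 436,-86.5,11,6.6
```

```text
t: 10.95
tool_pos: [669.9, 217.4, 172.3]
eef_rot: [0.001, 0.69, 0.724, 0.003]
force: [0.8, -0.4, -0.5]
gripper_width: 0.708
gripper_force: 0.0
now [669.9 217.4 172.3] yaw 2.8 tilt 0.41 F [ 0.8 -0.4 -0.5] w 62.3 gf 0.0 t 10.9
436,-86.5,140,6.6 -> [0.4, -0.1, -3.8] [-292.3, -248.5, 29.8]
436,-86.5,11,6.6 -> [0.4, -0.1, -3.8] [-292.7, -249.4, 158.8]
```

```bash
python3 -m creep '[[0,0,-4,-45,-38,0,0.95],[0,0,-4,-90,-76,0,0.95],[0,0,-4,-292,-249,30,0.95],[0,0,-4,-292,-249,30,0.95],[0,0,-4,-292,-249,30,0.95],[0,0,-4,-292,-249,30,0.95],[0,0,-4,-292,-249,30,0.95],[0,0,-4,-292,-249,30,0.95],[0,0,-4,-292,-249,30,0.95],[0,0,-4,-292,-249,30,0.95]]' 40; python3 go.py 436,-86.5,11,6.6
python3 - <<'E'
from h import *
s=snap("top"); W=world(s); g=cv2.cvtColor(s["color"],cv2.COLOR_RGB2GRAY); X,Y,Z=W[...,0],W[...,1],W[...,2]
for c in comps((X>340)&(X<720)&(Y>150)&(Y<270)&(Z>75)&(Z<106)&(g<75),12): print(rect(W[c][:,:2]))
E
```

```text
t: 12.2
tool_pos: [434.5, -86.3, 137.9]
eef_rot: [0.0, 0.663, 0.749, 0.001]
force: [-0.6, 0.1, -0.5]
gripper_width: 0.947
gripper_force: 0.0
now [434.5 -86.3 137.9] yaw 6.9 tilt 0.08 F [-0.6  0.1 -0.5] w 83.4 gf 0.0 t 12.2
436,-86.5,11,6.6 -> [0.1, -0.0, 0.3] [-0.5, 1.3, 126.9]
(array([670.4, 217.6]), 58.3, 12.9, -86.4)
(array([395.5, 203.9]), 57.5, 9.6, 88.5)
```

Both cams are now fully out, with their bars lying along the wall. Next is the first stone.

```bash
python3 -m creep '[[0,0,0,0,1,50,0.95],[0,0,0,0,1,100,0.95],[0,0,0,0,1,127,0.95],[0,0,0,0,1,127,0.95],[0,0,0,0,1,127,0],[0,0,0,0,1,127,0],[0,0,0,0,1,127,0],[0,0,0,0,1,127,0],[0,0,0,0,1,127,0],[0,0,0,0,1,127,0]]' 45; python3 go.py
```

```text
t: 13.5
tool_pos: [435.4, -88.0, 11.4]
eef_rot: [0.001, 0.664, 0.748, 0.001]
force: [0.2, 0.7, 7.0]
gripper_width: 0.563
gripper_force: 45.0
now [435.4 -88.   11.4] yaw 6.8 tilt 0.12 F [0.2 0.7 7. ] w 49.5 gf 45.0 t 13.5
```

```bash
python3 -m creep '[[0,0,0,0,0,-50,0],[0,0,0,0,0,-109,0],[0,0,0,0,0,-109,0],[0,0,0,0,0,-109,0]]' 45; python3 go.py 528.5,293.1,120,92.8 528.5,293.1,28,92.8
```

```text
t: 14.0
tool_pos: [432.9, -88.3, 118.6]
eef_rot: [-0.001, 0.664, 0.747, -0.001]
force: [-0.7, 0.4, -6.0]
gripper_width: 0.562
gripper_force: 45.0
now [432.9 -88.3 118.6] yaw 6.7 tilt 0.13 F [-0.7  0.4 -6. ] w 49.5 gf 45.0 t 14.0
528.5,293.1,120,92.8 -> [-0.1, -0.1, -86.1] [367.5, 139.7, -1.7]
528.5,293.1,28,92.8 -> [-0.1, -0.1, -86.1] [367.5, 139.9, 90.3]
```

```bash
python3 -m creep '[[0,0,-8,30,12,-2,0],[0,0,-18,76,30,-2,0],[0,0,-28,125,48,-2,0],[0,0,-38,172,66,-2,0],[0,0,-48,220,84,-2,0],[0,0,-58,268,102,-2,0],[0,0,-68,310,118,-2,0],[0,0,-77,345,131,-2,0],[0,0,-84,362,138,-2,0],[0,0,-86,367,140,-2,0],[0,0,-86,367,140,-2,0],[0,0,-86,367,140,-2,0]]' 45; python3 go.py 528.5,293.1,28,92.8
cat > held.py <<'E'
from h import *
import sys
s=snap("top"); W=world(s); X,Y,Z=W[...,0],W[...,1],W[...,2]; b=brown(s)
m=b&(Z>60)&(Z<180)&(X>350)&(X<720)&(Y>50)&(Y<360)
v,u=np.nonzero(m); h=float(sys.argv[1]); q=ray(s,np.c_[u,v],h)[:,:2]; print(len(q),"z",np.median(Z[m]).round(1),rect(q))
c=np.radians(2.78); e=np.array([[np.cos(c),np.sin(c)],[-np.sin(c),np.cos(c)]]); r=(q-[532.5,211.2])@e.T
print("box frame x",np.percentile(r[:,0],[0,1,99,100]).round(1),"y",np.percentile(r[:,1],[1,99]).round(1))
E
python3 held.py 135
```

```text
t: 15.5
tool_pos: [529.8, 291.6, 120.9]
eef_rot: [-0.0, -0.023, 1.0, -0.001]
force: [-0.5, -0.5, -5.5]
gripper_width: 0.566
gripper_force: 45.0
now [529.8 291.6 120.9] yaw 92.6 tilt 0.12 F [-0.5 -0.5 -5.5] w 49.8 gf 45.0 t 15.5
528.5,293.1,28,92.8 -> [-0.1, -0.1, -0.2] [1.1, 1.7, 92.9]
199 z 133.8 (array([528.2, 289.3]), 180.7, 51.3, 2.9)
box frame x [-90.9 -90.4  89.3  89.8] y [ 52.9 103.8]
```

```bash
python3 -m creep '[[0,0,0,0,1.7,40,0],[0,0,0,0,1.7,70,0],[0,0,0,0,1.7,85,0],[0,0,0,0,1.7,90,0],[0,0,0,0,1.7,94,0],[0,0,0,0,1.7,96.5,0],[0,0,0,0,1.7,96.5,0]]' 45; python3 go.py 528.5,293.1,24,92.8
```

```text
t: 16.42
tool_pos: [530.2, 295.0, 25.6]
eef_rot: [0.0, -0.024, 1.0, 0.0]
force: [1.0, -0.3, -5.0]
gripper_width: 0.562
gripper_force: 45.0
now [530.2 295.   25.6] yaw 92.8 tilt 0.04 F [ 1.  -0.3 -5. ] w 49.5 gf 45.0 t 16.4
528.5,293.1,24,92.8 -> [0.0, 0.0, -0.0] [1.8, -1.8, 1.6]
```

```bash
python3 -m creep '[[0,0,0,0.5,-1.7,0,0],[0,0,0,0.5,-1.7,1.5,0],[0,0,0,0.5,-1.7,2.5,0],[0,0,0,0.5,-1.7,2.5,0]]' 45; python3 go.py 528.5,293.1,24,92.8
```

```text
t: 16.92
tool_pos: [529.7, 293.0, 23.5]
eef_rot: [0.0, -0.024, 1.0, -0.0]
force: [-2.0, -4.5, 5.3]
gripper_width: 0.562
gripper_force: 45.0
now [529.7 293.   23.5] yaw 92.8 tilt 0.05 F [-2.  -4.5  5.3] w 49.4 gf 45.0 t 16.9
528.5,293.1,24,92.8 -> [-0.0, 0.0, -0.0] [1.1, 0.2, -0.5]
```

```bash
python3 -m creep '[[0,0,0,0,0,0,0.65],[0,0,0,0,0,0,0.65],[0,0,0,0,0,0,0.65],[0,0,0,0,0,-30,0.65],[0,0,0,0,0,-80,0.65],[0,0,0,0,0,-110,0.65],[0,0,0,0,0,-110,0.65]]' 45; python3 go.py 404.5,-288.5,130,4; python3 - <<'E'
from h import *
s=snap("top"); stones(s); c=s["color"][170:300,110:320,::-1]; cv2.imwrite("pics/t2.png",cv2.resize(c,None,fx=3,fy=3,interpolation=2))
E
```

```text
t: 17.8
tool_pos: [530.6, 294.3, 135.1]
eef_rot: [0.002, -0.024, 1.0, 0.001]
force: [0.5, 0.1, 0.4]
gripper_width: 0.651
gripper_force: 0.0
now [530.6 294.3 135.1] yaw 92.8 tilt 0.25 F [0.5 0.1 0.4] w 57.3 gf 0.0 t 17.8
404.5,-288.5,130,4 -> [0.3, 0.1, 88.8] [154.2, -576.1, 3.2]
  stone px 339.0 128.0 n 371 ztop [22.3 24.9 27.1] (array([ 893.9, -338.9]), 176.0, 56.1, 84.2) mean [ 902.4 -342.5]
  stone px 361.0 227.0 n 725 ztop [22.6 25.1 27.5] (array([ 542.7, -399. ]), 179.1, 49.3, -82.6) mean [ 542.3 -399. ]
  stone px 330.0 268.0 n 745 ztop [22.6 25.  27.3] (array([ 404.7, -287.7]), 177.5, 47.5, -86.0) mean [ 404.6 -287.7]
```

View pics/t2.png

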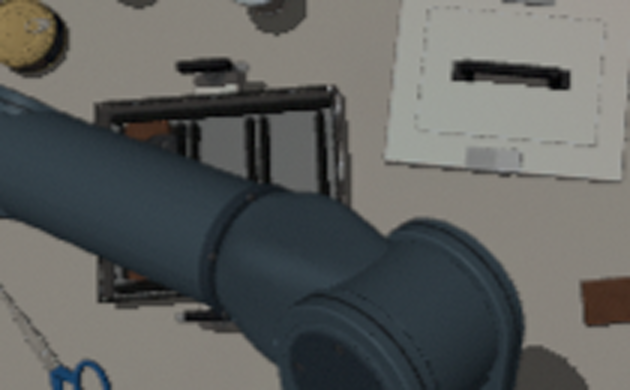

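The stone lies in the left pocket, with its ends showing at crop (145,130) and (135,272). Both cams are out. On to stone B.

```bash
python3 -m creep '[[0,0,8,8,-30,0,0.8],[0,0,18,24,-90,0,0.95],[0,0,28,40,-150,0,0.95],[0,0,38,56,-210,0,0.95],[0,0,48,72,-270,0,0.95],[0,0,58,88,-330,0,0.95],[0,0,68,105,-390,0,0.95],[0,0,78,121,-450,0,0.95],[0,0,86,137,-510,0,0.95],[0,0,89,154,-576,3,0.95],[0,0,89,154,-576,3,0.95],[0,0,89,154,-576,3,0.95]]' 45; python3 go.py 404.5,-288.5,11,4
```

```text
t: 19.35
tool_pos: [403.0, -289.0, 128.8]
eef_rot: [-0.001, 0.683, 0.73, 0.0]
force: [-0.0, 0.4, -0.2]
gripper_width: 0.947
gripper_force: 0.0
now [ 403.  -289.   128.8] yaw 3.8 tilt 0.11 F [-0.   0.4 -0.2] w 83.4 gf 0.0 t 19.4
404.5,-288.5,11,4 -> [-0.1, -0.1, -0.2] [0.2, 1.6, 117.8]
```

```bash
python3 -m creep '[[0,0,0,0,1.5,50,0.95],[0,0,0,0,1.5,100,0.95],[0,0,0,0,1.5,118,0.95],[0,0,0,0,1.5,118,0.95],[0,0,0,0,1.5,118,0],[0,0,0,0,1.5,118,0],[0,0,0,0,1.5,118,0],[0,0,0,0,1.5,118,0],[0,0,0,0,1.5,118,0],[0,0,0,0,1.5,70,0],[0,0,0,0,1.5,10,0],[0,0,0,0,1.5,10,0]]' 45; python3 go.py 532.5,211.2,120,92.8
```

```text
t: 20.85
tool_pos: [407.2, -290.8, 122.8]
eef_rot: [0.003, 0.684, 0.73, 0.0]
force: [0.0, 0.1, -6.2]
gripper_width: 0.562
gripper_force: 45.0
now [ 407.2 -290.8  122.8] yaw 3.7 tilt 0.38 F [ 0.   0.1 -6.2] w 49.5 gf 45.0 t 20.9
532.5,211.2,120,92.8 -> [0.0, 0.4, -89.1] [492.8, 157.9, 1.5]
```

```bash
python3 -m creep '[[0,0,-6,30,10,0,0],[0,0,-16,80,26,0,0],[0,0,-26,135,43,0,0],[0,0,-36,190,61,0,0],[0,0,-46,245,79,0,0],[0,0,-56,300,96,0,0],[0,0,-66,350,112,0,0],[0,0,-76,400,128,0,0],[0,0,-84,450,144,0,0],[0,0,-89,493,158,1,0],[0,0,-89,493,158,1,0],[0,0,-89,493,158,1,0]]' 45; python3 go.py 532.5,211.2,120,92.8;python3 held.py 135
```

```text
t: 22.35
tool_pos: [528.4, 212.5, 116.6]
eef_rot: [-0.002, -0.025, 1.0, -0.001]
force: [-0.7, -0.8, -6.3]
gripper_width: 0.561
gripper_force: 45.0
now [528.4 212.5 116.6] yaw 92.9 tilt 0.22 F [-0.7 -0.8 -6.3] w 49.4 gf 45.0 t 22.4
532.5,211.2,120,92.8 -> [-0.1, -0.2, 0.1] [-4.0, -1.5, -3.4]
176 z 129.0 (array([526.5, 213.2]), 179.0, 48.2, 0.8)
box frame x [-95.5 -95.1  83.4  83.8] y [-24.7  24.6]
```

```bash
python3 -m creep '[[0,0,0,-5.5,-1.5,20,0],[0,0,0,-5.5,-1.5,60,0],[0,0,0,-5.5,-1.5,80,0],[0,0,0,-5.5,-1.5,86,0],[0,0,0,-5.5,-1.5,88,0],[0,0,0,-5.5,-1.5,88,0],[0,0,0,-5.5,-1.5,88,0]]' 45; python3 go.py 533.9,211.2,24,92.8
```

```text
t: 23.28
tool_pos: [536.4, 211.8, 31.5]
eef_rot: [0.001, -0.024, 1.0, 0.0]
force: [-0.7, 0.3, -5.8]
gripper_width: 0.562
gripper_force: 45.0
now [536.4 211.8  31.5] yaw 92.8 tilt 0.08 F [-0.7  0.3 -5.8] w 49.4 gf 45.0 t 23.3
533.9,211.2,24,92.8 -> [0.0, 0.1, -0.0] [2.5, -0.5, 7.5]
```

```bash
python3 -m creep '[[0,0,0,2.2,-0.5,2,0],[0,0,0,2.2,-0.5,5,0],[0,0,0,2.2,-0.5,7.5,0],[0,0,0,2.2,-0.5,8.5,0],[0,0,0,2.2,-0.5,8.5,0]]' 45; python3 go.py 533.9,211.2,24,92.8
```

```text
t: 23.9
tool_pos: [533.6, 210.9, 24.3]
eef_rot: [0.0, -0.024, 1.0, -0.001]
force: [-6.3, -7.3, 18.3]
gripper_width: 0.565
gripper_force: 45.0
now [533.6 210.9  24.3] yaw 92.8 tilt 0.11 F [-6.3 -7.3 18.3] w 49.7 gf 45.0 t 23.9
533.9,211.2,24,92.8 -> [-0.1, 0.0, -0.0] [-0.3, 0.3, 0.3]
```

```bash
python3 -m creep '[[0,0,0,0,0,-1,0.65],[0,0,0,0,0,-1,0.65],[0,0,0,0,0,-1,0.65],[0,0,0,0,0,-40,0.65],[0,0,0,0,0,-90,0.65],[0,0,0,0,0,-110,0.65],[0,0,0,0,0,-110,0.65]]' 45; python3 go.py 542.5,-401,130,7.5
```

```text
t: 24.78
tool_pos: [534.3, 211.1, 132.9]
eef_rot: [0.001, -0.024, 1.0, 0.0]
force: [0.5, 0.4, -0.8]
gripper_width: 0.651
gripper_force: 0.0
now [534.3 211.1 132.9] yaw 92.8 tilt 0.11 F [ 0.5  0.4 -0.8] w 57.3 gf 0.0 t 24.8
542.5,-401,130,7.5 -> [0.1, 0.1, 85.3] [21.3, -611.8, 2.6]
```

```bash
python3 -m creep '[[0,0,8,1,-30,0,0.8],[0,0,18,3,-90,0,0.95],[0,0,28,5,-152,0,0.95],[0,0,38,7,-214,0,0.95],[0,0,48,9,-276,0,0.95],[0,0,58,11,-338,0,0.95],[0,0,68,14,-400,0,0.95],[0,0,78,17,-462,0,0.95],[0,0,85,20,-524,0,0.95],[0,0,85,21,-585,2,0.95],[0,0,85,21,-612,2,0.95],[0,0,85,21,-612,2,0.95]]' 45; python3 go.py 542.5,-401,11,7.5
python3 - <<'E'
from h import *
for n in ("top","scene"):
    s=snap(n); print(n); stones(s); c=s["color"][(170 if n=="top" else 180):(310 if n=="top" else 340),100:300,::-1]; cv2.imwrite("pics/%s3.png"%n,cv2.resize(c,None,fx=3,fy=3,interpolation=2))
    W=world(s); X,Y,Z=W[...,0],W[...,1],W[...,2]; g=cv2.cvtColor(s["color"],cv2.COLOR_RGB2GRAY)
    for c in comps((Z>36)&(Z<62)&(g<75)&(X>550)&(X<780)&(Y>-250)&(Y<30),25): print("handle",rect(ray(s,np.argwhere(c)[:,::-1],50)[:,:2]),W[c].mean(0).round(1))
E
```

```text
t: 26.28
tool_pos: [540.3, -403.7, 127.5]
eef_rot: [-0.001, 0.659, 0.752, -0.001]
force: [1.3, 0.2, 0.4]
gripper_width: 0.949
gripper_force: 0.0
now [ 540.3 -403.7  127.5] yaw 7.5 tilt 0.18 F [1.3 0.2 0.4] w 83.5 gf 0.0 t 26.3
542.5,-401,11,7.5 -> [-0.2, -0.0, 0.0] [2.3, 2.9, 116.4]
top
  stone px 339.0 128.0 n 370 ztop [22.5 25.1 27.6] (array([ 896.9, -339.2]), 176.0, 49.7, 84.0) mean [ 902.2 -343.4]
  stone px 183.0 234.0 n 782 ztop [34.1 36.6 39.1] (array([533.1, 210.9]), 179.9, 51.9, 2.4) mean [532.4 210.7]
  stone px 159.0 237.0 n 777 ztop [33.9 36.5 39. ] (array([528. , 292.3]), 179.8, 52.5, 2.8) mean [526.8 292.3]
  stone px 350.0 229.0 n 417 ztop [22.2 25.1 27.6] (array([ 538.2, -363.1]), 106.7, 48.8, -82.4) mean [ 538.  -361.7]
handle (array([ 664. , -122.9]), 114.0, 12.9, 83.3) [ 663.5 -122.9   52.6]
scene
  stone px 358.0 220.0 n 394 ztop [20.2 22.5 24.4] (array([ 536.7, -393. ]), 188.0, 58.2, -82.7) mean [ 538.3 -385.9]
  stone px 199.0 274.0 n 615 ztop [33.6 35.5 37.3] (array([529.5, 215.3]), 183.2, 52.6, 3.1) mean [533.6 216.3]
  stone px 174.0 285.0 n 739 ztop [33.8 35.6 37.3] (array([524.2, 297.1]), 184.3, 52.0, 2.7) mean [519.4 296.5]
  stone px 31.0 399.0 n 255 ztop [-3.6  5.7 14.5] (array([351.2, 695.7]), 89.8, 51.4, -83.7) mean [343.6 696.7]
handle (array([ 656.4, -115.4]), 118.5, 27.1, 83.4) [ 660.4 -116.7   48.9]
```

View pics/top3.png

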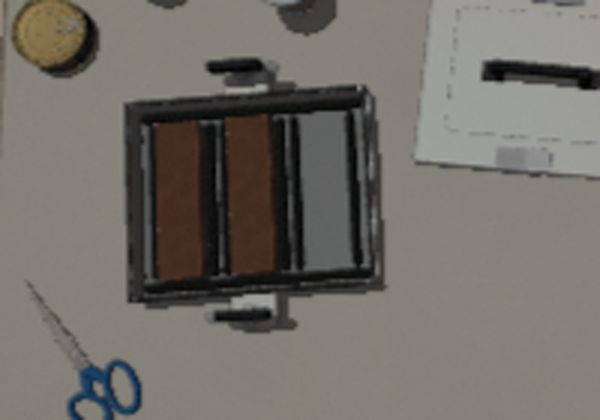

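Two stones are seated in the left and middle pockets, at crop (180,200) and (250,195), with tops level at about 37 mm. Now stone C.

```bash
python3 -m creep '[[0,0,0,2,3,50,0.95],[0,0,0,2,3,100,0.95],[0,0,0,2,3,116,0.95],[0,0,0,2,3,116,0.95],[0,0,0,2,3,116,0],[0,0,0,2,3,116,0],[0,0,0,2,3,116,0],[0,0,0,2,3,116,0],[0,0,0,2,3,116,0],[0,0,0,2,3,70,0],[0,0,0,2,3,5,0],[0,0,0,2,3,5,0]]' 45; python3 go.py 536.4,129.3,120,92.8
```

```text
t: 27.88
tool_pos: [548.1, -400.0, 129.8]
eef_rot: [0.004, 0.658, 0.753, 0.001]
force: [0.5, -1.0, -5.3]
gripper_width: 0.559
gripper_force: 45.0
now [ 548.1 -400.   129.8] yaw 7.8 tilt 0.48 F [ 0.5 -1.  -5.3] w 49.2 gf 45.0 t 27.9
536.4,129.3,120,92.8 -> [0.1, 0.5, -85.0] [526.0, 59.9, 7.7]
```

```bash
python3 -m creep '[[0,0,-6,30,4,0,0],[0,0,-16,80,10,0,0],[0,0,-26,140,16,0,0],[0,0,-36,200,22,0,0],[0,0,-46,260,28,0,0],[0,0,-56,320,36,0,0],[0,0,-66,380,43,0,0],[0,0,-76,430,50,0,0],[0,0,-85,480,56,0,0],[0,0,-85,526,60,8,0],[0,0,-85,526,60,8,0],[0,0,-85,526,60,8,0]]' 45; python3 go.py 536.4,129.3,120,92.8;python3 held.py 135
```

```text
t: 29.38
tool_pos: [532.4, 129.3, 115.7]
eef_rot: [-0.001, -0.024, 1.0, -0.001]
force: [-0.0, 0.1, -5.5]
gripper_width: 0.559
gripper_force: 45.0
now [532.4 129.3 115.7] yaw 92.8 tilt 0.17 F [-0.   0.1 -5.5] w 49.2 gf 45.0 t 29.4
536.4,129.3,120,92.8 -> [-0.1, -0.2, -0.0] [-4.0, -0.2, -4.4]
127 z 125.4 (array([533.2, 125.7]), 178.1, 47.5, 1.5)
box frame x [-92.5 -92.2  85.   85.2] y [-109.8  -59.9]
```

```bash
python3 -m creep '[[0,0,0,-2,0,20,0],[0,0,0,-2,0,50,0],[0,0,0,-2,0,75,0],[0,0,0,-2,0,80,0],[0,0,0,-2,0,80,0],[0,0,0,-2,0,80,0]]' 45; python3 go.py 536.2,129.3,24,92.8
```

```text
t: 30.18
tool_pos: [536.0, 130.6, 38.0]
eef_rot: [0.001, -0.024, 1.0, 0.0]
force: [-0.2, -0.3, -6.0]
gripper_width: 0.563
gripper_force: 45.0
now [536.  130.6  38. ] yaw 92.8 tilt 0.08 F [-0.2 -0.3 -6. ] w 49.5 gf 45.0 t 30.2
536.2,129.3,24,92.8 -> [0.0, 0.1, -0.0] [-0.1, -1.3, 14.0]
```

```bash
python3 -m creep '[[0,0,0,0,-1.3,5,0],[0,0,0,0,-1.3,10,0],[0,0,0,0,-1.3,13,0],[0,0,0,0,-1.3,14.5,0],[0,0,0,0,-1.3,14.5,0]]' 45; python3 go.py 536.2,129.3,24,92.8
```

```text
t: 30.8
tool_pos: [535.7, 128.9, 26.6]
eef_rot: [0.001, -0.024, 1.0, -0.002]
force: [-12.3, -9.6, 40.4]
gripper_width: 0.563
gripper_force: 45.0
now [535.7 128.9  26.6] yaw 92.8 tilt 0.24 F [-12.3  -9.6  40.4] w 49.6 gf 45.0 t 30.8
536.2,129.3,24,92.8 -> [-0.2, 0.1, -0.0] [-0.5, 0.4, 2.6]
```

```bash
python3 -m creep '[[0,0,0,0,0,-3,0],[0,0,0,0,0,-3,0.65],[0,0,0,0,0,-3,0.65],[0,0,0,0,0,-3,0.65],[0,0,0,0,0,-40,0.65],[0,0,0,0,0,-90,0.65],[0,0,0,0,0,-110,0.65],[0,0,0,0,0,-110,0.65]]' 40; python3 go.py 664,-123,130,-6.5
```

```text
t: 31.8
tool_pos: [536.1, 129.2, 133.3]
eef_rot: [0.001, -0.024, 1.0, 0.0]
force: [-0.3, -0.0, -0.2]
gripper_width: 0.651
gripper_force: 0.0
now [536.1 129.2 133.3] yaw 92.8 tilt 0.11 F [-0.3 -0.  -0.2] w 57.2 gf 0.0 t 31.8
664,-123,130,-6.5 -> [0.1, 0.1, 99.3] [-115.7, -258.1, 3.5]
```

```bash
python3 -m creep '[[0,0,8,-8,-20,0,0.65],[0,0,18,-25,-50,0,0.65],[0,0,28,-40,-90,0,0.65],[0,0,38,-60,-130,0,0.65],[0,0,48,-76,-170,0,0.6],[0,0,58,-90,-200,0,0.6],[0,0,68,-100,-230,0,0.6],[0,0,78,-110,-250,0,0.6],[0,0,88,-116,-258,3,0.6],[0,0,98,-116,-258,3,0.6],[0,0,99,-116,-258,3,0.6],[0,0,99,-116,-258,3,0.6]]' 40; python3 go.py 664,-123,29,-6.5
python3 - <<'E'
from h import *
for n in ("top","scene"):
    s=snap(n); print(n); stones(s); c=s["color"][(170 if n=="top" else 180):(310 if n=="top" else 340),100:360,::-1]; cv2.imwrite("pics/%s4.png"%n,cv2.resize(c,None,fx=3,fy=3,interpolation=2))
E
```

```text
t: 33.3
tool_pos: [663.1, -122.9, 128.5]
eef_rot: [-0.0, 0.743, 0.669, -0.001]
force: [-0.3, 0.2, 0.3]
gripper_width: 0.603
gripper_force: 0.0
now [ 663.1 -122.9  128.5] yaw -6.0 tilt 0.1 F [-0.3  0.2  0.3] w 53.0 gf 0.0 t 33.3
664,-123,29,-6.5 -> [-0.1, 0.0, 0.5] [-0.0, 1.1, 99.5]
top
  stone px 339.0 128.0 n 370 ztop [22.3 24.7 26.9] (array([ 897.5, -339.3]), 176.0, 49.2, 84.2) mean [ 902.4 -343. ]
  stone px 207.0 233.0 n 760 ztop [33.9 36.4 38.9] (array([537.1, 129.4]), 180.0, 51.3, 2.9) mean [536.2 129.3]
  stone px 183.0 234.0 n 774 ztop [34.1 36.7 39. ] (array([533. , 210.5]), 179.5, 51.6, 2.8) mean [531.9 210.5]
  stone px 159.0 237.0 n 776 ztop [33.9 36.5 38.8] (array([528.2, 292.6]), 179.5, 52.0, 2.7) mean [527.1 292.4]
scene
  stone px 225.0 265.0 n 646 ztop [33.5 35.4 37.2] (array([533.2, 133.9]), 184.6, 52.9, 2.7) mean [529.8 133.6]
  stone px 199.0 273.0 n 617 ztop [33.7 35.5 37.1] (array([529.9, 215.4]), 182.4, 52.8, 3.0) mean [534.1 216.4]
  stone px 174.0 285.0 n 748 ztop [33.9 35.7 37.5] (array([524.4, 297.5]), 183.5, 52.6, 2.7) mean [520.1 296.7]
  stone px 30.0 399.0 n 257 ztop [-3.6  5.6 14.4] (array([352.7, 695.8]), 89.8, 54.3, -83.7) mean [343.8 697.7]
```

View pics/top4.png

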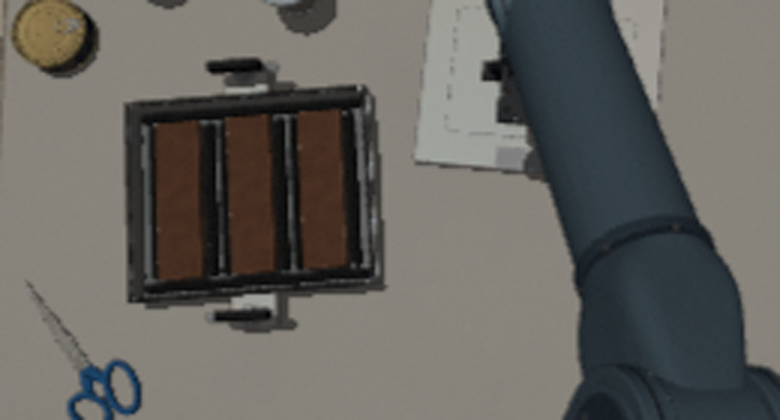

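All three stones are seated, with tops about equal at 36.5 mm. The lid's handle is under the gripper, so I'll grasp it.

```bash
python3 -m creep '[[0,0,0,0,1,40,0.6],[0,0,0,0,1,80,0.6],[0,0,0,0,1,99,0.6],[0,0,0.5,0,1,99,0.6],[0,0,0.5,0,1,99,0.6],[0,0,0.5,0,1,99,0],[0,0,0.5,0,1,99,0],[0,0,0.5,0,1,99,0],[0,0,0.5,0,1,99,0],[0,0,0.5,0,1,99,0],[0,0,0.5,0,1,99,0]]' 55; python3 go.py
```

```text
t: 34.78
tool_pos: [664.8, -123.1, 30.8]
eef_rot: [0.0, 0.747, 0.664, -0.0]
force: [0.3, -1.8, 1.3]
gripper_width: 0.151
gripper_force: 55.0
now [ 664.8 -123.1   30.8] yaw -6.7 tilt 0.0 F [ 0.3 -1.8  1.3] w 13.3 gf 55.0 t 34.8
```

```bash
python3 -m creep '[[0,0,0,0,0,-20,0],[0,0,0,0,0,-60,0],[0,0,0,0,0,-115,0],[0,0,0,0,0,-115,0],[0,0,0,0,0,-115,0]]' 55; python3 go.py 532.5,211.2,145,2.8
```

```text
t: 35.4
tool_pos: [663.8, -123.3, 145.2]
eef_rot: [-0.0, 0.747, 0.664, -0.001]
force: [-0.3, -0.6, -5.8]
gripper_width: 0.152
gripper_force: 55.0
now [ 663.8 -123.3  145.2] yaw -6.7 tilt 0.09 F [-0.3 -0.6 -5.8] w 13.4 gf 55.0 t 35.4
532.5,211.2,145,2.8 -> [-0.1, 0.0, -9.5] [316.9, -169.6, 0.2]
```

```bash
python3 -m creep '[[0,0,-2,20,-11,0,0],[0,0,-4,60,-32,0,0],[0,0,-6,110,-59,0,0],[0,0,-8,160,-86,0,0],[0,0,-9.5,210,-112,0,0],[0,0,-9.5,260,-139,0,0],[0,0,-9.5,300,-160,0,0],[0,0,-9.5,314,-169,0,0],[0,0,-9.5,317,-170,0,0],[0,0,-9.5,317,-170,0,0],[0,0,-9.5,317,-170,0,0]]' 55; python3 go.py 532.5,211.2,90,2.8
cat > lid.py <<'E'
from h import *
import sys
lo,hi=float(sys.argv[1]),float(sys.argv[2])
c=np.radians(2.78); e=np.array([[np.cos(c),np.sin(c)],[-np.sin(c),np.cos(c)]])
for n in("top","scene"):
    s=snap(n); W=world(s); g=cv2.cvtColor(s["color"],cv2.COLOR_RGB2GRAY); X,Y,Z=W[...,0],W[...,1],W[...,2]
    m=(Z>lo)&(Z<hi)&(X>380)&(X<690)&(Y>30)&(Y<390)&(g>110)
    p=W[m]; A=np.c_[p[:,:2]-[532.5,211.2],np.ones(len(p))]; k=np.linalg.lstsq(A,p[:,2],rcond=None)[0]
    q=(p[:,:2]-[532.5,211.2])@e.T
    print(n,len(p),"slope x,y",k[:2].round(4),"z",k[2].round(1),rect(p[:,:2]),"box frame x",np.percentile(q[:,0],[.3,99.7]).round(1),"y",np.percentile(q[:,1],[.3,99.7]).round(1))
    c0=s["color"][(150 if n=="top" else 180):(310 if n=="top" else 340),90:330,::-1]; cv2.imwrite("pics/%s_%s.png"%(n,sys.argv[3]),cv2.resize(c0,None,fx=3,fy=3,interpolation=2))
E
python3 lid.py 100 150 l1
```

```text
t: 36.78
tool_pos: [533.7, 209.8, 145.3]
eef_rot: [0.0, 0.691, 0.723, -0.0]
force: [-0.7, -0.4, -3.9]
gripper_width: 0.147
gripper_force: 55.0
now [533.7 209.8 145.3] yaw 2.6 tilt 0.06 F [-0.7 -0.4 -3.9] w 12.9 gf 55.0 t 36.8
532.5,211.2,90,2.8 -> [-0.0, 0.1, -0.2] [1.5, -1.1, 55.3]
top 1865 slope x,y [ 0.0021 -0.0018] z 127.9 (array([535.8, 209.3]), 283.2, 222.0, -85.5) box frame x [-110.5  114.9] y [-140.3  135.9]
scene 2708 slope x,y [0.0006 0.0008] z 127.3 (array([532.6, 210.9]), 280.4, 237.5, -87.2) box frame x [-114.9  113.1] y [-138.3  139.4]
```

View pics/top_l1.png

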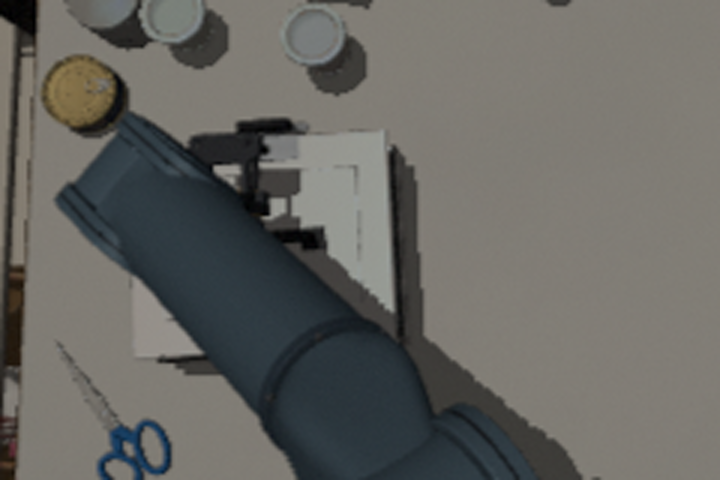

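```bash
python3 -m creep '[[0,0,-0.2,1.5,-1,20,0],[0,0,-0.2,1.5,-1,40,0],[0,0,-0.2,1.5,-1,55,0],[0,0,-0.2,1.5,-1,60,0],[0,0,-0.2,1.5,-1,60,0],[0,0,-0.2,1.5,-1,60,0]]' 55; python3 go.py 532.5,211.9,74,2.8; python3 lid.py 50 90 l2
```

```text
t: 37.62
tool_pos: [532.4, 213.4, 86.3]
eef_rot: [0.0, 0.688, 0.725, 0.001]
force: [-0.1, -0.1, -4.2]
gripper_width: 0.15
gripper_force: 55.0
now [532.4 213.4  86.3] yaw 3.0 tilt 0.06 F [-0.1 -0.1 -4.2] w 13.2 gf 55.0 t 37.6
532.5,211.9,74,2.8 -> [0.1, -0.0, 0.2] [-1.5, 0.0, 12.3]
top 1768 slope x,y [0.0038 0.0001] z 68.9 (array([534.4, 213.3]), 279.5, 225.2, -86.2) box frame x [-111.6  114.8] y [-136.3  139.9]
scene 2648 slope x,y [0.0024 0.0017] z 68.1 (array([528. , 214.7]), 290.9, 278.3, 3.1) box frame x [-141.   114.4] y [-133.5  142.4]
```

```bash
python3 -m creep '[[0,0,0.2,-1.5,0,2,0],[0,0,0.2,-1.5,0,5,0],[0,0,0.2,-1.5,0,7,0],[0,0,0.2,-1.5,0,9,0],[0,0,0.2,-1.5,0,10,0],[0,0,0.2,-1.5,0,10,0]]' 55; python3 go.py 532.5,211.9,74.8,2.8;python3 -c "from station import arm;print(arm.state()['wrist_torque'])"
```

```text
t: 38.48
tool_pos: [532.0, 211.6, 75.6]
eef_rot: [-0.0, 0.69, 0.724, -0.0]
force: [0.6, -0.5, -4.7]
gripper_width: 0.147
gripper_force: 55.0
now [532.  211.6  75.6] yaw 2.8 tilt 0.01 F [ 0.6 -0.5 -4.7] w 12.9 gf 55.0 t 38.5
532.5,211.9,74.8,2.8 -> [-0.0, 0.0, -0.0] [0.2, 0.5, 0.8]
[-0.08216699 -0.14029996 -0.01116277]
```

```bash
python3 -m creep '[[0,0,0,0,0,0.7,0],[0,0,0,0,0,1.4,0],[0,0,0,0,0,2,0],[0,0,0,0,0,2,0]]' 55; python3 go.py;python3 -c "from station import arm;print(arm.state()['wrist_torque'])"
```

```text
t: 38.98
tool_pos: [532.2, 211.7, 74.1]
eef_rot: [0.0, 0.69, 0.724, 0.0]
force: [-1.7, -0.8, 3.8]
gripper_width: 0.148
gripper_force: 55.0
now [532.2 211.7  74.1] yaw 2.8 tilt 0.03 F [-1.7 -0.8  3.8] w 13.1 gf 55.0 t 39.0
[-0.35412569  0.43238954  0.02840475]
```

Contact came at the expected seat height. I'll release, raise the gripper and check the lid.

```bash
python3 -m creep '[[0,0,0,0,0,0,0.5],[0,0,0,0,0,0,0.5],[0,0,0,0,0,0,0.5],[0,0,0,0,0,0,0.5],[0,0,0,0,0,-40,0.5],[0,0,0,0,0,-100,0.5],[0,0,0,0,0,-100,0.5]]' 40; python3 go.py 394.5,204.5,174,2.8 394.5,204.5,79,2.8; python3 lid.py 45 80 l3
```

```text
t: 39.85
tool_pos: [534.5, 213.4, 178.0]
eef_rot: [0.002, 0.69, 0.724, 0.004]
force: [-0.3, 0.5, -0.8]
gripper_width: 0.493
gripper_force: 0.0
now [534.5 213.4 178. ] yaw 2.8 tilt 0.47 F [-0.3  0.5 -0.8] w 43.4 gf 0.0 t 39.9
394.5,204.5,174,2.8 -> [0.4, -0.2, -0.0] [-2.2, -140.3, 3.0]
394.5,204.5,79,2.8 -> [0.4, -0.2, -0.0] [-2.4, -141.0, 98.0]
top 1609 slope x,y [0.0052 0.0071] z 58.1 (array([533.7, 212. ]), 279.5, 225.9, -86.8) box frame x [-110.2  114.1] y [-138.1  138. ]
scene 3144 slope x,y [-0.0003  0.0001] z 56.8 (array([529.7, 213.8]), 288.7, 279.6, 3.1) box frame x [-138.8  124.1] y [-135.8  140.9]
```

View pics/scene_l3.png

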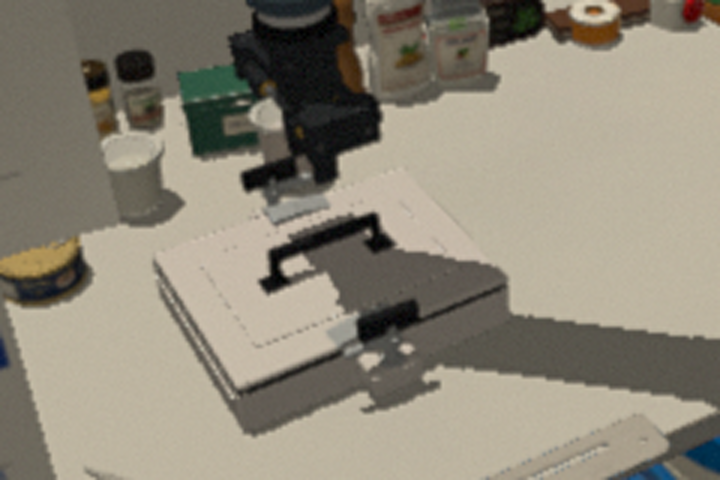

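The lid is level and square on the box: its plane fit has slope near 0, and its sides match the box. Next, the front cam.

```bash
python3 -m creep '[[0,0,0,-1,-50,3,0.5],[0,0,0,-2,-100,3,0.5],[0,0,0,-2,-141,3,0.5],[0,0,0,-2,-141,3,0.5],[0,0,0,-2,-141,3,0.5],[0,0,0,-2,-141,40,0.5],[0,0,0,-2,-141,80,0.5],[0,0,0,-2,-141,97,0.5],[0,0,0,-2,-141,97,0.5]]' 40; python3 go.py 394.5,204.5,78,2.8
```

```text
t: 41.08
tool_pos: [391.2, 202.6, 75.3]
eef_rot: [-0.001, 0.69, 0.724, -0.001]
force: [-0.9, 0.3, 0.3]
gripper_width: 0.5
gripper_force: 0.0
now [391.2 202.6  75.3] yaw 2.7 tilt 0.16 F [-0.9  0.3  0.3] w 44.0 gf 0.0 t 41.1
394.5,204.5,78,2.8 -> [-0.2, 0.0, -0.1] [1.8, 3.3, -2.7]
```

```bash
python3 -m creep '[[0,0,0,2,3.3,-3,0.5],[0,0,0,2,3.3,-3,0.5],[0,0,0,2,3.3,-3,0],[0,0,0,2,3.3,-3,0],[0,0,0,2,3.3,-3,0],[0,0,0,2,3.3,-3,0],[0,0,0,2,3.3,-3,0],[0,0,0,2,3.3,-3,0]]' 50; python3 go.py 394.5,204.5,78,2.8
```

```text
t: 42.08
tool_pos: [394.7, 204.9, 79.8]
eef_rot: [0.0, 0.69, 0.724, 0.0]
force: [1.3, 0.2, 1.3]
gripper_width: 0.136
gripper_force: 50.0
now [394.7 204.9  79.8] yaw 2.8 tilt 0.02 F [1.3 0.2 1.3] w 12.0 gf 50.0 t 42.1
394.5,204.5,78,2.8 -> [0.0, -0.0, -0.0] [-0.4, -0.2, 1.8]
```

```bash
python3 -m creep '[[0,0,5,0,0,0,0],[0,0,14,0,0,0,0],[0,0,23,0,0,0,0],[0,0,32,0,0,0,0],[0,0,41,0,0,0,0],[0,0,50,0,0,0,0],[0,0,59,0,0,0,0],[0,0,68,0,0,0,0],[0,0,77,0,0,0,0],[0,0,86,0,0,0,0],[0,0,91,0,0,0,0],[0,0,91,0,0,0,0]]' 55; python3 go.py;python3 -c "from station import arm;print(arm.state()['wrist_torque'])"
```

```text
t: 43.58
tool_pos: [395.2, 204.3, 79.8]
eef_rot: [0.0, 1.0, 0.016, 0.001]
force: [3.7, -3.1, 1.1]
gripper_width: 0.133
gripper_force: 55.0
now [395.2 204.3  79.8] yaw -88.2 tilt 0.07 F [ 3.7 -3.1  1.1] w 11.7 gf 55.0 t 43.6
[-0.71739433 -0.81416632 -0.06483354]
```

```bash
python3 -m creep '[[0,0,0,0,0,0,0.4],[0,0,0,0,0,0,0.4],[0,0,0,0,0,0,0.4],[0,0,0,0,0,-40,0.5],[0,0,0,0,0,-95,0.5],[0,0,0,0,0,-95,0.5]]' 40; python3 go.py 670.4,217.9,170,2.8 670.4,217.9,79,2.8
```

```text
t: 44.32
tool_pos: [396.5, 206.4, 178.0]
eef_rot: [-0.002, 1.0, 0.016, 0.003]
force: [1.6, 0.3, -0.8]
gripper_width: 0.501
gripper_force: 0.0
now [396.5 206.4 178. ] yaw -88.2 tilt 0.4 F [ 1.6  0.3 -0.8] w 44.0 gf 0.0 t 44.3
670.4,217.9,170,2.8 -> [0.1, -0.4, -91.0] [274.0, -2.8, 9.7]
670.4,217.9,79,2.8 -> [0.1, -0.4, -91.0] [273.5, -2.5, 100.7]
```

```bash
python3 -m creep '[[0,0,-8,30,0,5,0.5],[0,0,-18,65,0,5,0.5],[0,0,-28,100,-1,5,0.5],[0,0,-38,135,-1,5,0.5],[0,0,-48,170,-2,5,0.5],[0,0,-58,205,-2,5,0.5],[0,0,-68,235,-3,5,0.5],[0,0,-78,260,-3,8,0.5],[0,0,-88,273,-3,8,0.5],[0,0,-91,273,-3,8,0.5],[0,0,-91,273,-3,8,0.5],[0,0,-91,273,-3,8,0.5]]' 40; python3 go.py 670.4,217.9,79,2.8; python3 lid.py 40 80 l4
```

```text
t: 45.82
tool_pos: [666.7, 216.5, 165.9]
eef_rot: [-0.0, 0.69, 0.724, -0.001]
force: [-0.1, -0.0, -0.8]
gripper_width: 0.496
gripper_force: 0.0
now [666.7 216.5 165.9] yaw 2.8 tilt 0.07 F [-0.1 -0.  -0.8] w 43.7 gf 0.0 t 45.8
670.4,217.9,79,2.8 -> [-0.1, 0.0, -0.0] [1.3, 3.9, 86.9]
top 1723 slope x,y [0.011  0.0005] z 55.9 (array([515.8, 210.4]), 279.6, 259.2, -86.6) box frame x [-112.5  112.7] y [-137.2  138.5]
scene 3331 slope x,y [ 0.011  -0.0016] z 55.4 (array([528.1, 214.3]), 280.8, 278.1, -88.0) box frame x [-117.3  112. ] y [-135.1  141.6]
```

View pics/scene_l4.png

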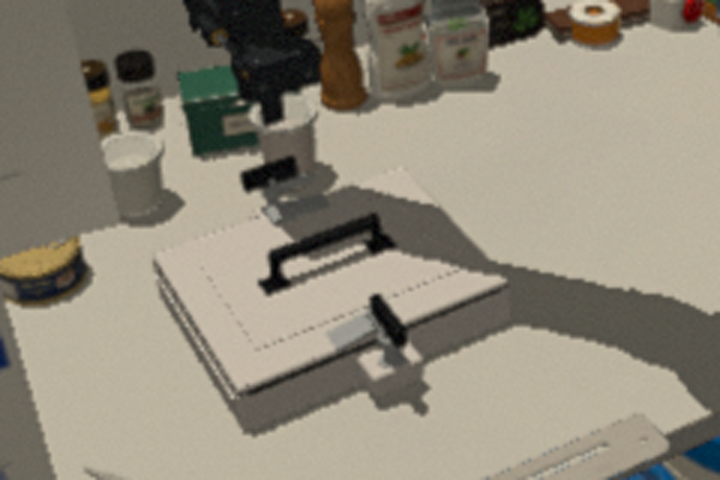

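The front cam is home, with its nose over the lid at crop (385,320). The lid leans 0.011 rad, about the 0.013 expected with one cam home. Now the back cam.

```bash
python3 -m creep '[[0,0,0,1,4,0,0.5],[0,0,0,1,4,40,0.5],[0,0,0,1,4,75,0.5],[0,0,0,1,4,85,0.5],[0,0,0,1,4,85,0.5],[0,0,0,1,4,85,0],[0,0,0,1,4,85,0],[0,0,0,1,4,85,0],[0,0,0,1,4,85,0],[0,0,0,1,4,85,0],[0,0,0,1,4,85,0]]' 50; python3 go.py 670.4,217.9,79,2.8
```

```text
t: 47.3
tool_pos: [670.6, 217.7, 82.2]
eef_rot: [-0.0, 0.69, 0.724, -0.001]
force: [-3.9, -1.1, 5.2]
gripper_width: 0.132
gripper_force: 50.0
now [670.6 217.7  82.2] yaw 2.8 tilt 0.07 F [-3.9 -1.1  5.2] w 11.7 gf 50.0 t 47.3
670.4,217.9,79,2.8 -> [-0.1, 0.0, -0.0] [0.2, -0.2, 3.2]
```

```bash
python3 -m creep '[[0,0,5,0,0,0,0],[0,0,14,0,-1,0,0],[0,0,23,0,-1,0,0],[0,0,32,0,-1,0,0],[0,0,41,0,-1,0,0],[0,0,50,0,-1,0,0],[0,0,59,0,-1,0,0],[0,0,68,0,-1,0,0],[0,0,77,0,-1,0,0],[0,0,86,0,-1,0,0],[0,0,91,0,-1,0,0],[0,0,91,0,-1,0,0]]' 55; python3 go.py;python3 -c "from station import arm;print(arm.state()['wrist_torque'])"
```

```text
t: 48.8
tool_pos: [670.3, 217.9, 82.3]
eef_rot: [-0.0, 1.0, 0.016, 0.0]
force: [-3.0, -1.6, 5.4]
gripper_width: 0.131
gripper_force: 55.0
now [670.3 217.9  82.3] yaw -88.2 tilt 0.03 F [-3.  -1.6  5.4] w 11.5 gf 55.0 t 48.8
[-0.0242647   0.55652631 -0.10012777]
```

```bash
python3 -m creep '[[0,0,0,0,0,0,0.4],[0,0,0,0,0,0,0.4],[0,0,0,0,0,0,0.4],[0,0,0,0,0,-40,0.5],[0,0,0,0,0,-90,0.5],[0,0,0,0,0,-100,0.5],[0,0,0,0,0,-100,0.5]]' 40; python3 go.py 600,-100,180,-65
```

```text
t: 49.68
tool_pos: [670.4, 217.5, 182.0]
eef_rot: [-0.0, 1.0, 0.016, 0.0]
force: [0.1, 0.2, -0.3]
gripper_width: 0.5
gripper_force: 0.0
now [670.4 217.5 182. ] yaw -88.2 tilt 0.05 F [ 0.1  0.2 -0.3] w 44.0 gf 0.0 t 49.7
600,-100,180,-65 -> [0.0, -0.0, -23.2] [-80.2, 315.2, 1.9]
```

```bash
python3 -m creep '[[0,0,-8,-40,150,0,0.5],[0,0,-16,-80,315,0,0.5],[0,0,-23,-80,315,0,0.5],[0,0,-23,-80,315,0,0.5],[0,0,-23,-80,315,0,0.5],[0,0,-23,-80,315,0,0.5],[0,0,-23,-80,315,0,0.5]]' 40; python3 lid.py 40 80 l5; python3 - <<'E'
from h import *
s=snap("top"); W=world(s); g=cv2.cvtColor(s["color"],cv2.COLOR_RGB2GRAY); X,Y,Z=W[...,0],W[...,1],W[...,2]
for c in comps((X>340)&(X<720)&(Y>120)&(Y<300)&(Z>75)&(Z<106)&(g<75),12): print(rect(W[c][:,:2]))
E
```

```text
t: 50.55
tool_pos: [599.1, -100.2, 180.3]
eef_rot: [-0.001, 0.977, 0.214, -0.001]
force: [0.4, 1.0, -0.1]
gripper_width: 0.498
gripper_force: 0.0
top 5023 slope x,y [-0.0004 -0.0001] z 55.0 (array([537.2, 212. ]), 288.2, 277.7, 2.6) box frame x [-112.3  114.4] y [-137.4  137.4]
scene 4184 slope x,y [ 0.0002 -0.0005] z 54.0 (array([533.3, 214.1]), 292.2, 279.6, 3.2) box frame x [-116.2  113.5] y [-135.4  141.7]
(array([669.5, 216.8]), 55.9, 10.0, 0.7)
(array([532.1, 209.2]), 113.3, 12.6, -86.7)
(array([395.5, 203.1]), 54.6, 12.3, 4.5)
```

View pics/scene_l5.png

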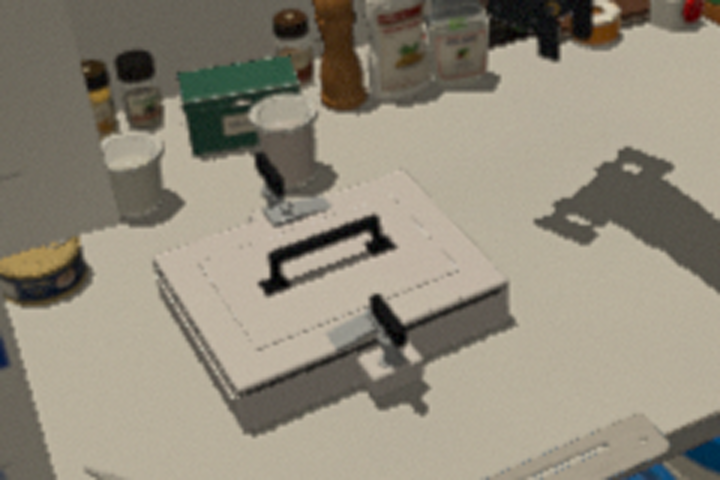

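Both noses are over the lid, at crop (385,320) front and (270,175) back. The lid is level and about 3 mm lower, and the mug and pot are undisturbed. Handing in.

```bash
python3 -c "from station import arm;print(arm.job_done())"
```

```text
the job is handed in; nothing more can be done
None
```

The job is handed in: all three front stones lie flat in their own pockets, the lid is square and drawn down level about 3 mm, both cams are turned home, and the mug and deli pot were not touched, at about 51 s of the 210 s allowed.

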